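# Lock the cam of a flat-pack ink riser

## Robot

A 6-joint arm with a two-finger parallel gripper is mounted at the origin on the work surface. World frame = base frame: x ahead of the robot, y to its left, z up, the work surface at z = 0. Lengths are in m, angles in rad, forces in N, time in s.
With the tool pointing down it reaches from about 0.35 to 0.975 m from the base axis. Payload 4.9 kg.
Tool frame: the origin (TCP) lies on the centre line of the jaws, within the pads' length; the fingertips stand ctrl.tcp_to_tips ahead of it and the grasp point (between the pads) lies 3 mm ahead of it (ctrl.tcp_to_tips is the distance from the TCP to the fingertips, in m); z points along the fingers, y is the direction in which the jaws open and shut (so a half turn about z gives the same grasp; the last joint's range is limited). The gripper opens to 85 mm and grips with 20 to 120 N. Pads are 22 mm wide; open, the fingers measure 114 mm over their backs; the gripper's body (76 mm by 85 mm) begins 54 mm behind the grasp point. The pads swing forward as they close: fully open they stand 13 mm farther back than shut.
Start: joints at [-1.338, 0.053, 1.613, -0, 1.476, -0.119], TCP at [0.215, -0.587, 0.253] pointing down, gripper open.
Joint ranges: [-3.01, 3.01], [-1.01, 2.22], [0.06, 2.58], [-1.02, 4.17], [0.09, 2.62], [-3.14, 3.14]. Speed limits (rad/s): [2.57, 2.57, 3.14, 3.14, 3.14, 3.14].

## Interface

Orientations are given as a rotation vector (axis times angle).
In Python, from station import ctrl, vision gives the robot as it stands.
- The arm moves only by the tool jog_arm, never from a script. Its argument "deltas" is a list of rows, each a list of 7 numbers: the turn, a rotation vector about the tool's x, y, z in rad, then the shift along the tool's x, y, z in cm, then the opening, from 0 (shut) to 1 (fully open). A call has 1 to 12 rows; each row shifts and turns the commanded pose from where the row before left it, along the tool's axes as they then stand; what a row does not reach is not made up. A row lasts 1/12 s, in which the tool goes at most 41.7 mm and 7.16 degrees, less where a joint would pass 70% of its speed; a pose out of reach is approached as far as the arm can. A call with a gripper value outside its range is refused whole. The fingers move at their own pace and stop on an object; "grip_force" is the grip in N (left out, the last holds). Time passes only in rows, so rows that do not move let the fingers close. It gives the time, the measured TCP pose, the force and the opening at its end, in the units of the state.
- ctrl.get_obs(): the state, without advancing time (a new reading comes with each control period).
- vision.get_image(name): name is "scene" or "top"; returns (picture, depth): 400x640x3 uint8, red, green, blue; 400x640 float32, m along the optical axis (not along the pixel's ray), 0 where there is no reading.
- vision.calibration(name): a dict with "fx", "fy", "cx", "cy" (pixels), "rvec" (rotation vector, rad) and "tvec" (3), from world to camera coordinates, as OpenCV has them. Camera axes: x right, y down, z forward; pixel columns grow to the right and rows downward; lengths in m; the calibration is good to about 2 mm. A picture is of the moment at which its call begins. calibration takes no time and is no camera call.
- ctrl.finish_job(): hands the job in, once; it reports no verdict.
The state is a dict: "t": time; "q": joint angles; "dq": joint speeds; "effort": joint torques, N m; "tool_pos": TCP position; "tool_rot": TCP orientation; "contact_force": force on the tool from outside, world axes, zero at the start; "wrist_torque": the same for the moment, N m; "opening": finger opening in m.
Only numpy, scipy, OpenCV 4.12 (cv2) and the standard library are available. Lean on these libraries where they do the work, as an engineer would, in place of code of your own. Each camera call takes 0.05 s, during which the arm holds its last target. There are 200 camera calls.

## Task

The ink riser lies upside down and one leg still stands a few millimetres off the shelf board. Take the flat-blade screwdriver from its stand, seat it in the slot of the cam lock next to that leg and turn clockwise until the cam has drawn the leg up against the board and is firmly tight, but stop as soon as it is tight so that the chipboard is not crushed. Then stand the screwdriver back in its stand and leave the inks, tattoo machine and parts tray where they are.

Things in the scene. Friction and masses are not known exactly. Their poses are not given: they have to be found in the camera images.
- unit: ink riser lying upside down, fixed: black shelf board 170 mm (x) by 224 mm (y), 22 mm thick, upper face at z = 22 mm, a leg 18 mm thick and 80 mm high standing up at each end of y. Origin on the counter right below the axis of the cam lock to turn; +y points to the loose leg, 34 mm away; the leg at the -y end is already locked, its cam stays as it is. z up.
- cam_slot (a point): the cam's slot: middle of the slot at the upper face of a zinc disc 25 mm across, flush in the board, on the cam's vertical axis; x along the slot (both ends equal), turning with the cam. The slot is 16 mm long, 4 mm wide, 6 mm deep, closed at its ends.
- shelf_edge (a point): middle of the upper edge of the shelf board that faces the loose leg, on the unit; its y axis points to the leg.
- leg_face (a point): point on the inner face of the loose leg that meets shelf_edge when the leg is home; the distance along y is the gap, 1.4 to 2.2 mm at the start. Torque on the cam: about 0.06 N m loose, 0.07 to 0.10 while it draws the leg in (on dowels, 3 N to slide); with the leg home it climbs about 0.05 per 0.1 rad. Tight is 0.12 to 0.15 N m; from about 0.17 on the chipboard is crushed.
- driver: big flat-blade screwdriver, 0.13 kg, standing blade down in its stand. Origin in the middle of the blade's end, z up through the handle. Blade 12 mm wide (x), 2 mm thick (y); shaft 8 mm thick to z = 75 mm; collar 26 mm across to 81 mm; orange square handle 26 by 26 mm, sides along x and y, from 81 to 159 mm. Well gripped at z = 115 to 125 mm.
- stand: fixed steel block, 75 mm by 75 mm, 90 mm high, origin at the middle of its underside. In the middle of its top a round hole, 19 mm across, 82 mm deep. The screwdriver stands in it with its collar resting on the block's top, the blade's end 15 mm above the counter.
- ink_green: green ink bottle, 36 mm across, 98 mm high, standing; origin at the middle of its base.
- ink_purple: purple ink bottle, 36 mm across, 98 mm high, standing; origin at the middle of its base.
- machine: tattoo machine (black pen with a purple ring, 141 mm long) lying on a 70 mm by 40 mm foot, 34 mm high; origin at the middle of the foot's underside, x along the pen.
- parts_tray: steel tray 100 mm by 75 mm, 22 mm high, with spare cams; origin at the middle of its underside.
- leg: the loose leg itself with the bolt in it: origin at the foot of its inner face, opposite the cam; 170 mm (x) by 18 mm (y) by 80 mm high.
- cam: the cam lock's disc: origin on its axis at counter height, x along the slot. At the start x points 0 to 0.25 rad clockwise (from above) of the unit's x; it locks clockwise, drawing the leg in by 3 mm per rad, and stays where it is left. The bolt may be screwed in more or less: the leg comes home anywhere from 1.0 to 1.9 rad from the unit's x, tight is 0.08 to 0.2 rad further (stop at 2.3).
Mind the look-alikes: they are no part of the job. Leave any green look-alike of the driver alone.

How it is judged:
By the outcome, as a careful person would: the job done as asked, in the order asked, and still so for the second after the job is handed in, with the robot touching nothing.
It also fails if it takes over 72 s, if anything falls off the work surface, if the arm or the gripper's body presses on something with over 40 N, if the wrist force passes 120 N, or if a joint passes its speed limit or range.

## Working session

There is one attempt and no reset: what is moved stays moved. The work goes in short steps, Python scripts to look and compute and a tool call to move; the robot and the scene stay as the last step left them, time stands still between calls to the robot, and variables do not carry over. Pictures are saved under pics/ and viewed, about 8 in all and at most 12, crops included, and the job is handed in when it is done.

Besides the shell and the picture viewer there is one more tool, called after "Call:" as name([rows], argument=value, ...), one row to a line, values as JSON. jog_arm: Moves the arm, as the interface text tells. Its arguments: {"type":"object","properties":{"deltas":{"type":"array"},"grip_force":{"type":"number"}},"required":["deltas"]}

```bash
ls; mkdir -p pics; cat > h.py <<'E'
import numpy as np, cv2
from station import ctrl, vision
from scipy.spatial.transform import Rotation as R
def cal(n):
    c=vision.calibration(n); K=np.array([[c['fx'],0,c['cx']],[0,c['fy'],c['cy']],[0,0,1]]); 
    return K,R.from_rotvec(np.ravel(c['rvec'])).as_matrix(),np.ravel(c['tvec'])
def ray(n,uv,z):
    K,r,t=cal(n); o=-r.T@t; d=r.T@np.linalg.inv(K)@np.array([uv[0],uv[1],1.]); return o+d*(z-o[2])/d[2]
def pts(n,dep):
    K,r,t=cal(n); v,u=np.mgrid[:400,:640]; p=np.stack([(u-K[0,2])/K[0,0]*dep,(v-K[1,2])/K[1,1]*dep,dep],-1); return (p-t)@r
def proj(n,p):
    K,r,t=cal(n); q=K@(r@np.asarray(p)+t); return q[:2]/q[2]
E
python3 - <<'E'
from h import *
for n in('scene','top'):
    im,d=vision.get_image(n); np.savez(f'pics/{n}0',im=im,d=d); cv2.imwrite(f'pics/{n}0.png',im[:,:,::-1]); K,r,t=cal(n); print(n,K[0,0],-r.T@t,(r[2]))
o=ctrl.get_obs(); print(o); print(ctrl.tcp_to_tips)
E
```

```text
pics
scene 446.60582214544735 [ 1.14811913 -0.70736403  0.76840676] [-0.54663203  0.5903774  -0.59384169]
top 361.46048543810997 [ 0.44657242 -0.02350617  1.0277641 ] [ 0.0578101   0.00432068 -0.99831825]
{'t': 0.1, 'q': array([-1.33801894e+00,  5.33392042e-02,  1.61417124e+00, -3.58876084e-05,
        1.47599044e+00, -1.18973826e-01]), 'dq': array([-0.00147744, -0.00141505, -0.00277821, -0.00016357,  0.00174889,
        0.00047275]), 'effort': array([-6.83436087e-05, -3.94900882e+01, -3.71364176e+01, -8.09529502e-05,
        3.93361013e-03,  3.97161301e-06]), 'tool_pos': array([ 0.21522361, -0.58621291,  0.25214724]), 'tool_rot': array([-3.09125483e+00, -5.49357732e-01,  2.26353740e-04]), 'contact_force': array([ 0.09456007, -0.54535883,  0.04017654]), 'wrist_torque': array([ 0.03689488,  0.03843787, -0.05295309]), 'opening': 0.08512301087711378}
0.022
```

View pics/scene0.png

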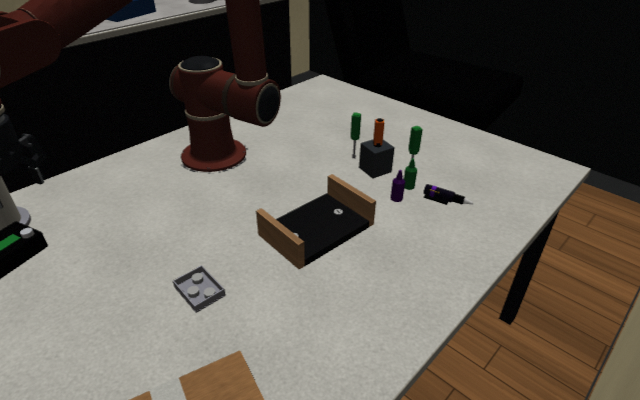

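View pics/top0.png

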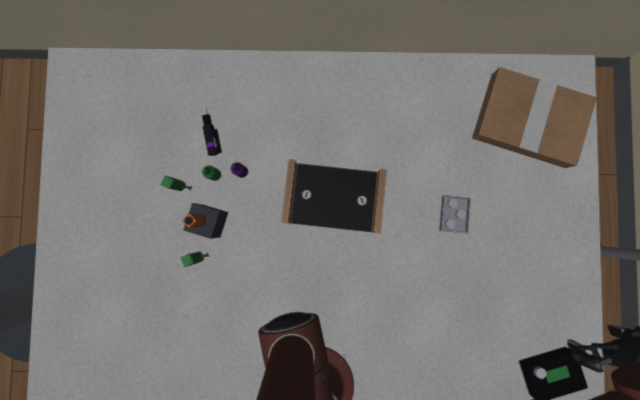

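The orange driver in its black stand is at scene (379,132) / top (195,219). Two green look-alikes are at top (176,184) and (195,259). The unit's two cams are at top (306,195) and (362,201). I'll use an enlarged crop to see which leg has a gap.

```bash
python3 - <<'E'
from h import *
a=np.load('pics/top0.npz'); b=np.load('pics/scene0.npz')
A=cv2.resize(a['im'][150:245,275:395],None,fx=6,fy=6,interpolation=cv2.INTER_CUBIC)
cv2.imwrite('pics/c1.png',cv2.convertScaleAbs(A[:,:,::-1],alpha=1.8,beta=20))
B=cv2.resize(b['im'][100:215,335:485],None,fx=5,fy=5,interpolation=cv2.INTER_CUBIC)
cv2.imwrite('pics/c2.png',cv2.convertScaleAbs(B[:,:,::-1],alpha=1.5,beta=20))
im=a['im']; hsv=cv2.cvtColor(im,cv2.COLOR_RGB2HSV)
P=pts('top',a['d']); 
g=(P[...,2]>0.012)&(P[...,2]<0.03)
# discs: grey bright inside the unit
for nm,cx,cy in(('L',306,195),('R',362,201)):
    w=im[cy-9:cy+10,cx-9:cx+10].astype(int).min(2)>90
    v,u=np.nonzero(w); m=(u.mean()+cx-9,v.mean()+cy-9); print(nm,m,w.sum(),ray('top',m,.022),P[cy,cx])
# legs: brown
brown=cv2.inRange(hsv,(5,80,60),(22,255,255)); 
for n,(x0,x1) in dict(L=(275,300),R=(370,395)).items():
    w=brown[150:245,x0:x1]>0; p=P[150:245,x0:x1][w]; t=p[p[:,2]>.07]; print(n,w.sum(),len(t),t.mean(0) if len(t) else 0, np.median(p[:,2]))
o=cv2.inRange(hsv,(5,150,80),(18,255,255)); o[:, 230:]=0
p=P[o>0]; print('orange',len(p),p[:,2].max()); t=p[p[:,2]>p[:,2].max()-.006]; print(len(t),np.median(t,0))
w=(np.abs(P[...,2]-.09)<.006); w[:, :180]=0;w[:,240:]=0;w[:195]=0;w[245:]=0
c=max(cv2.findContours(w.astype(np.uint8),0,2)[0],key=cv2.contourArea); r=cv2.minAreaRect(c); print(r,[ray('top',x,.09)[:2].round(4) for x in cv2.boxPoints(r)])
for z0,nm in ((0.03,'all')):
    pass
E
```

```text
L (np.float64(306.1090909090909), np.float64(194.0909090909091)) 55 [0.52514893 0.03310234 0.022     ] [0.52314916 0.0337699  0.01474004]
R (np.float64(361.55555555555554), np.float64(200.07407407407408)) 54 [ 0.5108044  -0.12174385  0.022     ] [ 0.5082906  -0.12309097  0.02115034]
L 401 353 [0.5284528  0.07617329 0.08244108] 0.07960165418701966
R 507 398 [ 0.50612825 -0.16168008  0.08408929] 0.07882081004447035
orange 41 0.17683323955997174
35 [0.44784254 0.29302033 0.17310871]
((200.95947265625, 220.2567596435547), (29.77619743347168, 29.188024520874023), 17.102725982666016) [array([0.4221, 0.3479]), array([0.4948, 0.3284]), array([0.4732, 0.2535]), array([0.4007, 0.2734])]Traceback (most recent call last):
  File "<stdin>", line 22, in <module>
TypeError: cannot unpack non-iterable float object
```

View pics/c1.png

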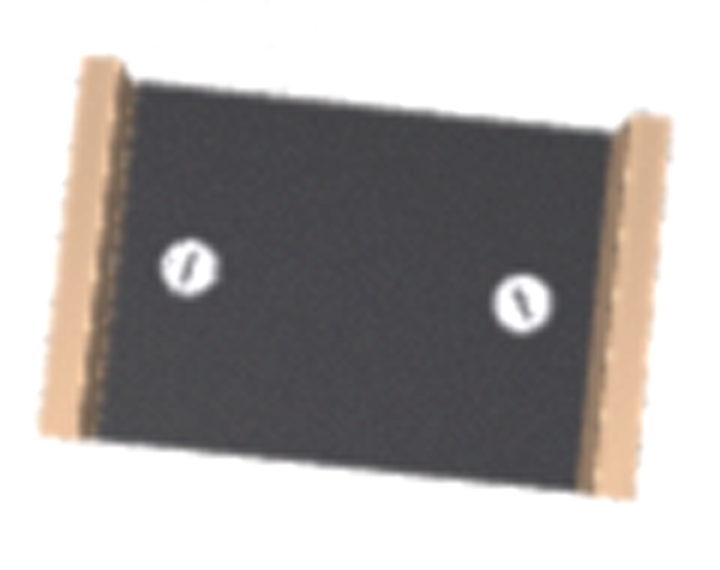

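View pics/c2.png

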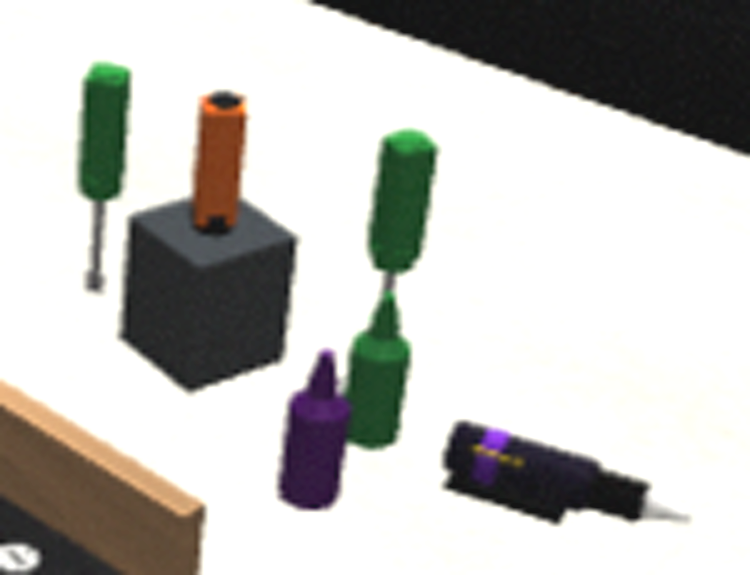

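Crop 1 shows the left cam's slot about 0.2 rad clockwise of the unit's x, and the right one well past that. The left leg is also about 3 mm further from its cam. So the left leg (+y) is the loose one, and its cam is at top (306,194). Crop 2 shows the orange square handle in the black block, crop (222,165); the two green ones are look-alikes and are left alone.

```bash
python3 - <<'E'
from h import *
A=[]
for n in('scene','top'):
    a=np.load(f'pics/{n}0.npz'); im=a['im']; P=pts(n,a['d']); hsv=cv2.cvtColor(im,cv2.COLOR_RGB2HSV)
    o=cv2.inRange(hsv,(3,140,70),(18,255,255))>0
    k=np.zeros_like(o); 
    if n=='scene': k[110:160,365:395]=1; c=im[112:152,360:400]
    else: k[205:240,175:225]=1; c=im[200:240,175:235]
    o&=k; p=P[o]; print(n,len(p),p.min(0),p.max(0)); v,u=np.nonzero(o); print(u.min(),u.max(),v.min(),v.max())
    if n=='scene':
        q=p[(p[:,2]>.105)&(p[:,2]<.165)]; print(len(q),np.median(q,0)); 
        f=np.linalg.svd(q[:,:2]-q[:,:2].mean(0))[2]; print('face dir',f, (q[:,:2]-q[:,:2].mean(0)).std(0))
    A.append(cv2.resize(c,(c.shape[1]*400//c.shape[0],400),interpolation=cv2.INTER_NEAREST))
    # blue-ish: any points between
    # stand top
    w=(np.abs(P[...,2]-.09)<.004)&(np.abs(P[...,0]-.447)<.06)&(np.abs(P[...,1]-.3)<.06); s=P[w]; r=cv2.minAreaRect(s[:,:2].astype(np.float32)); print('stand',len(s),r)
cv2.imwrite('pics/c3.png',cv2.convertScaleAbs(np.hstack(A)[:,:,::-1],alpha=1.5,beta=10))
# obstacle list from top
a=np.load('pics/top0.npz');P=pts('top',a['d'])
w=((P[...,2]>.012)&(P[...,0]>.3)&(P[...,0]<.75)&(P[...,1]>0.1)&(P[...,1]<.5)).astype(np.uint8)
nn,l,st,_=cv2.connectedComponentsWithStats(w)
for i in range(1,nn):
    if st[i,4]>8: p=P[l==i]; print(st[i],p.min(0).round(3),p.max(0).round(3))
E
```

```text
scene 166 [0.44192454 0.27926264 0.0977071 ] [0.4679167  0.30382031 0.17683193]
374 383 119 144
128 [0.45751179 0.29140458 0.13648537]
face dir [[ 0.71904505  0.69496346]
 [ 0.69496346 -0.71904505]] [0.00513307 0.0050117 ]
stand 253 ((0.4490620195865631, 0.29801273345947266), (0.07891922444105148, 0.08056437224149704), 71.65320587158203)
top 59 [ 0.43113369 -0.02350617  0.16577937] [0.46200491 0.31350009 1.0277641 ]
183 196 214 227
stand 601 ((0.4476475119590759, 0.3013699948787689), (0.07569970190525055, 0.07562867552042007), 74.54246520996094)
[202 113  17  43 454] [0.632 0.283 0.012] [0.749 0.331 0.039]
[230 162  18  15 192] [0.572 0.202 0.013] [0.606 0.238 0.099]
[202 165  18  15 206] [0.562 0.278 0.013] [0.596 0.313 0.099]
[161 175  30  16 266] [0.524 0.348 0.013] [0.556 0.378 0.166]
[ 182  203   45   36 1119] [0.402 0.256 0.013] [0.494 0.346 0.18 ]
[180 251  28  16 256] [0.337 0.292 0.013] [0.368 0.324 0.165]
```

View pics/c3.png

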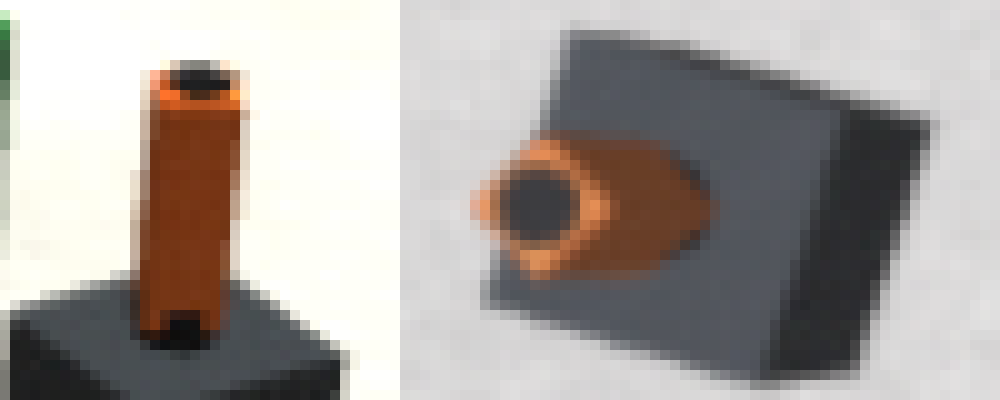

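The handle is at about (0.448, 0.301) with faces at 44° and -46°; the stand centre agrees. Moving above it now.

Call:
jog_arm([
  [0, 0, 0, 2.79, -2.07, 0, 0.8],
  [0, 0, 0, 2.79, -2.07, 0, 0.8],
  [0, 0, 0, 2.79, -2.07, 0, 0.8],
  [0, 0, 0, 2.79, -2.07, 0, 0.8],
  [0, 0, 0, 2.79, -2.07, 0, 0.8],
  [0, 0, 0, 2.79, -2.07, 0, 0.8],
  [0, 0, 0, 2.79, -2.07, 0, 0.8],
  [0, 0, 0, 2.79, -2.07, 0, 0.8],
  [0, 0, 0, 2.79, -2.07, 0, 0.8],
  [0, 0, 0, 2.79, -2.07, 0, 0.8],
  [0, 0, 0, 2.79, -2.07, 0, 0.8],
  [0, 0, 0, 2.79, -2.07, 0, 0.8],
])

```text
t: 1.1
tool_pos: [0.4445, -0.2364, 0.2529]
tool_rot: [-3.093, -0.55, 0.0]
contact_force: [1.2, -0.2, 0.6]
opening: 0.0683
```

Call:
jog_arm([
  [0, 0, 0, 2.79, -2.07, 0, 0.8],
  [0, 0, 0, 2.79, -2.07, 0, 0.8],
  [0, 0, 0, 2.79, -2.07, 0, 0.8],
  [0, 0, 0, 0.76, -3.15, 0, 0.8],
  [0, 0, 0, 0.76, -3.15, 0, 0.8],
  [0, 0, 0, 0.76, -3.15, 0, 0.8],
  [0, 0, 0, 0.76, -3.15, 0, 0.8],
  [0, 0, 0, 0.76, -3.15, 0, 0.8],
  [0, 0, 0, 0.76, -3.15, 0, 0.8],
  [0, 0, 0, 0.76, -3.15, 0, 0.8],
  [0, 0, 0, 0.76, -3.15, 0, 0.8],
  [0, 0, 0, 0.76, -3.15, 0, 0.8],
])

```text
t: 2.1
tool_pos: [0.467, 0.1402, 0.2529]
tool_rot: [3.093, 0.55, -0.001]
contact_force: [1.3, 0.2, -0.3]
opening: 0.0682
```

Call:
jog_arm([
  [0, 0, 0, 0.76, -3.15, 0, 0.8],
  [0, 0, 0, 0.76, -3.15, 0, 0.8],
  [0, 0, 0, 0.76, -3.15, 0, 0.8],
  [0, 0, 0, 0.76, -3.15, 0, 0.8],
  [0, 0, 0, 0.76, -3.15, 0, 0.8],
  [0, 0, -0.117, 0, 0, 0, 0.8],
  [0, 0, -0.117, 0, 0, 0, 0.8],
  [0, 0, -0.117, 0, 0, 0, 0.8],
  [0, 0, -0.117, 0, 0, 0, 0.8],
  [0, 0, -0.117, 0, 0, 0, 0.8],
  [0, 0, -0.117, 0, 0, 0, 0.8],
  [0, 0, -0.117, 0, 0, 0, 0.8],
])

```text
t: 3.1
tool_pos: [0.4488, 0.2995, 0.2527]
tool_rot: [-2.613, -1.743, 0.002]
contact_force: [0.5, -0.2, 0.4]
opening: 0.0684
```

Call:
jog_arm([
  [0, 0, -0.117, 0, 0, 0, 0.8],
  [0, 0, -0.117, 0, 0, 0, 0.8],
  [0, 0, -0.117, 0, 0, 0, 0.8],
  [0, 0, -0.117, 0, 0, 0, 0.8],
  [0, 0, -0.117, 0, 0, 0, 0.8],
  [0, 0, -0.117, 0, 0, 0, 0.8],
  [0, 0, -0.117, 0, 0, 0, 0.8],
  [0, 0, -0.117, 0, 0, 0, 0.8],
  [0, 0, -0.117, 0, 0, 0, 0.8],
  [0, 0, -0.117, 0, 0, 0, 0.8],
  [0, 0, 0, 0, 0, 0, 0.8],
])

```text
t: 4.02
tool_pos: [0.4489, 0.2995, 0.2527]
tool_rot: [-1.222, -2.894, 0.001]
contact_force: [0.5, -0.3, -0.2]
opening: 0.0677
```

```bash
cat >> h.py <<'E'
def st(goal=None,yaw=None):
    o=ctrl.get_obs(); r=R.from_rotvec(o['tool_rot']).as_matrix(); y=np.arctan2(r[1,1],r[0,1])
    print('t %.2f pos'%o['t'],o['tool_pos'].round(4),'yawY %.4f'%y,'tilt',r[:2,2].round(4),'q6 %.3f'%o['q'][5],'F',o['contact_force'].round(2),'T',o['wrist_torque'].round(3),'eff6 %.4f'%o['effort'][5],'open %.4f'%o['opening'])
    if goal is not None: print('shift cm',(r.T@(np.array(goal)-o['tool_pos'])*100).round(2))
    if yaw is not None: print('rz',(y-yaw+np.pi/2)%np.pi-np.pi/2)
    return o,r
E
python3 - <<'E'
from h import *
st([.448,.301,.138],.768)
print(ray('top',(188.5,220.4),.174), ray('top',(189,221),.174))
E
```

```text
t 4.02 pos [0.4489 0.2995 0.2527] yawY 0.7719 tilt [-0.0009 -0.0004] q6 -0.321 F [ 0.51 -0.29 -0.18] T [-0.03   0.007 -0.009] eff6 -0.8288 open 0.0677
shift cm [ 0.16  0.05 11.47]
rz 0.003876812259159923
[0.44669418 0.30118712 0.174     ] [0.44529817 0.29995187 0.174     ]
```

Call:
jog_arm([
  [0, 0, 0, 0.15, 0.05, 2.3, 0.8],
  [0, 0, 0, 0, 0, 2.3, 0.8],
  [0, 0, 0, 0, 0, 2.3, 0.8],
  [0, 0, 0, 0, 0, 2.3, 0.8],
  [0, 0, 0, 0, 0, 1.8, 0.8],
  [0, 0, 0, 0, 0, 0.5, 0.8],
  [0, 0, 0, 0, 0, 0, 0.8],
  [0, 0, 0, 0, 0, 0, 0.8],
])

```text
t: 4.68
tool_pos: [0.4487, 0.3012, 0.1388]
tool_rot: [1.226, 2.892, 0.0]
contact_force: [0.1, -0.0, 0.5]
opening: 0.0688
```

Call:
jog_arm([
  [0, 0, 0, 0, 0, 0, 0],
  [0, 0, 0, 0, 0, 0, 0],
  [0, 0, 0, 0, 0, 0, 0],
  [0, 0, 0, 0, 0, 0, 0],
  [0, 0, 0, 0, 0, 0, 0],
  [0, 0, 0, 0, 0, 0, 0],
  [0, 0, 0, 0, 0, 0, 0],
  [0, 0, 0, 0, 0, 0, 0],
], grip_force=70)

```text
t: 5.35
tool_pos: [0.4492, 0.3014, 0.1397]
tool_rot: [1.224, 2.892, 0.002]
contact_force: [-1.5, -0.6, 5.9]
opening: 0.0254
```

```bash
python3 - <<'E'
from h import *
st()
E
```

```text
t 5.35 pos [0.4492 0.3014 0.1397] yawY 0.7699 tilt [0.0019 0.0009] q6 -0.317 F [-1.49 -0.6   5.85] T [-0.03   0.064  0.03 ] eff6 -0.0039 open 0.0254
```

Call:
jog_arm([
  [0, 0, 0, 0, 0, -0.5, 0],
  [0, 0, 0, 0, 0, -1.5, 0],
  [0, 0, 0, 0, 0, -2, 0],
  [0, 0, 0, 0, 0, -2, 0],
  [0, 0, 0, 0, 0, -2, 0],
  [0, 0, 0, 0, 0, -2, 0],
  [0, 0, 0, 0, 0, -1.5, 0],
  [0, 0, 0, 0, 0, -0.5, 0],
  [0, 0, 0, 0, 0, 0, 0],
])

```text
t: 6.1
tool_pos: [0.4489, 0.3013, 0.2595]
tool_rot: [1.224, 2.892, 0.003]
contact_force: [0.3, 0.4, -1.3]
opening: 0.025
```

Call:
jog_arm([
  [0, 0, 0, -1.2, -0.66, 0, 0],
  [0, 0, 0, -2.45, -1.32, 0, 0],
  [0, 0, 0, -2.45, -1.32, 0, 0],
  [0, 0, 0, -2.45, -1.32, 0, 0],
  [0, 0, 0, -2.45, -1.32, 0, 0],
  [0, 0, 0, -2.45, -1.32, 0, 0],
  [0, 0, 0, -2.45, -1.32, 0, 0],
  [0, 0, 0, -2.45, -1.32, 0, 0],
  [0, 0, 0, -2.45, -1.32, 0, 0],
  [0, 0, 0, -2.45, -1.32, 0, 0],
  [0, 0, 0, -1.2, -0.66, 0, 0],
  [0, 0, 0, 0, 0, 0, 0],
])

```text
t: 7.1
tool_pos: [0.5236, 0.0314, 0.2563]
tool_rot: [-1.229, -2.888, 0.002]
contact_force: [-0.9, -0.1, -2.2]
opening: 0.0256
```

```bash
python3 - <<'E'
from h import *
o,r=st()
im,d=vision.get_image('scene'); np.savez('pics/s1',im=im,d=d)
tip=o['tool_pos']+r@[0,0,.123]; uv=proj('scene',tip); print(tip,uv); u,v=uv.astype(int)
c=im[v-45:v+20,u-30:u+35]; cv2.imwrite('pics/c4.png',cv2.convertScaleAbs(cv2.resize(c,None,fx=9,fy=9,interpolation=cv2.INTER_NEAREST)[:,:,::-1],alpha=1.6,beta=15)); print(u-30,v-45)
o,r=st()
E
```

```text
t 7.10 pos [0.5236 0.0314 0.2563] yawY 0.7664 tilt [-0.0031 -0.0003] q6 -0.848 F [-0.91 -0.12 -2.19] T [0.043 0.076 0.017] eff6 -0.1841 open 0.0256
[0.52324023 0.03140977 0.13331361] [337.93899927 176.48849445]
307 131
t 7.15 pos [0.5234 0.0329 0.2565] yawY 0.7676 tilt [-0.003   0.0008] q6 -0.847 F [ 0.25  0.67 -1.07] T [0.043 0.026 0.021] eff6 -0.0612 open 0.0251
```

View pics/c4.png

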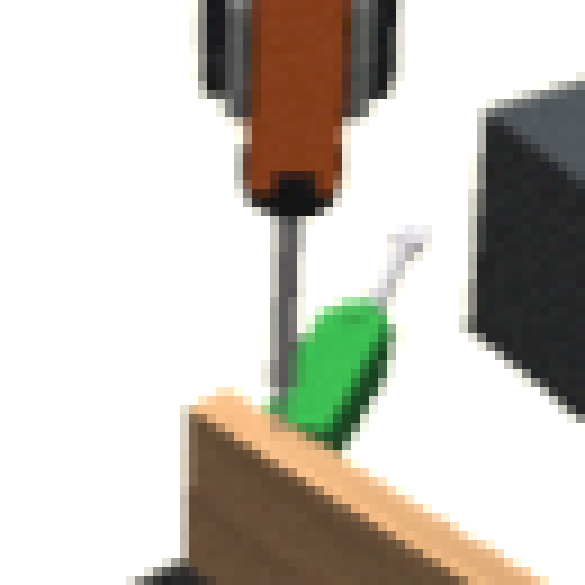

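The shaft ends at crop (282,408) and looks narrow, so the blade seems edge-on. There is also a green driver lying down, which I have to check in the wider picture.

```bash
python3 - <<'E'
from h import *
im=np.load('pics/s1.npz')['im']
t,d=vision.get_image('top'); np.savez('pics/t1',im=t,d=d)
a=cv2.resize(im[90:250,230:480],(780,500)); b=cv2.resize(t[100:300,140:400],None,fx=1.5,fy=1.5)
cv2.imwrite('pics/c5.png',cv2.convertScaleAbs(a[:,:,::-1],alpha=1.4,beta=10))
cv2.imwrite('pics/c5b.png',t[:,:,::-1])
c=im[160:182,328:348].astype(int); print('\n'.join(' '.join('%3d,%3d,%3d'%tuple(p) for p in row[4:16]) for row in c))
hsv=cv2.cvtColor(t,cv2.COLOR_RGB2HSV); w=cv2.inRange(hsv,(50,120,60),(75,255,255)); n,l,s,ce=cv2.connectedComponentsWithStats(w); P=pts('top',d)
for i in range(1,n):
    if s[i,4]>8: print(s[i],np.median(P[l==i],0),P[l==i][:,2].max())
E
```

```text
172,171,162 171,170,161 173,171,163 173,173,164 177,174,166 112,112,106  46, 45, 46  47, 46, 45 138,137,130 170,169,160 170,169,160 168,167,158
173,171,163 173,173,165 174,172,164 174,174,165 174,173,164 112,111,106  48, 46, 46  47, 45, 45 139,137,130 171,171,162 171,170,161 169,167,158
174,171,163 174,173,164 176,175,165 175,174,165 174,173,164 112,111,105  48, 46, 45  47, 45, 46 140,139,131 172,171,163 172,169,161 173,172,163
175,172,164 178,176,167 177,176,166 176,174,166 174,173,163 113,112,106  49, 47, 47  43, 42, 42 137,136,128 171,169,160 168,167,158 171,169,161
175,173,164 176,175,167 176,175,165 176,175,166 160,159,151  97, 96, 92  46, 45, 45  62, 61, 60 145,143,137 175,174,165 174,172,164 173,171,164
174,172,163 174,173,164 174,173,165 176,175,167 156,155,147  93, 91, 88  47, 46, 46  66, 64, 62 144,143,136 172,171,161 128,149,123  81,131, 84
177,176,167 177,175,167 178,177,167 178,177,169 159,157,149  94, 93, 88  47, 46, 46  67, 64, 63 144,144,136 138,151,132  72,124, 76  31,113, 46
178,175,167 179,176,168 178,176,168 176,175,166 155,154,146  92, 91, 87  47, 46, 46  65, 62,
[... 1676 characters left out ...]
110, 76 146,111, 76 139,105, 73 138,105, 72 136,105, 71 110, 90, 57  61, 68, 39  22, 53, 23  12, 41, 18
 52, 38, 25  66, 49, 32  95, 70, 47 139,105, 71 149,113, 79 145,110, 76 143,109, 74 143,108, 74 138,104, 71 131,100, 67 108, 88, 57  59, 59, 33
 51, 38, 24  50, 37, 23  55, 39, 25  71, 53, 35 125, 93, 62 146,111, 76 145,110, 76 142,108, 73 143,109, 74 143,108, 74 140,108, 74 135,105, 73
[132 158  29  19 219] [0.59395519 0.4817799  0.02634534] 0.0311610851936403
[203 167  11  11  69] [0.5737928  0.29130459 0.06759185] 0.10091012837438411
[257 228   6   9  40] [0.41775564 0.16074501 0.02608382] 0.03009220534074647
[547 366  23  17 267] [ 0.059029   -0.63752016  0.05059713] 1.0277641023475688
```

View pics/c5.png

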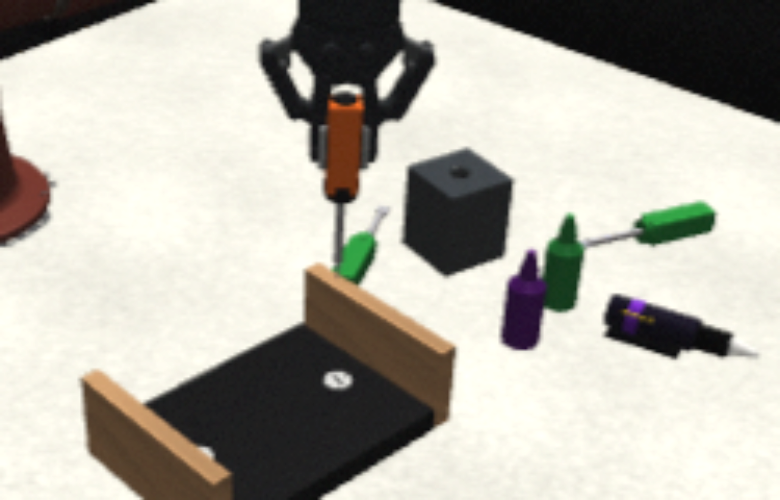

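Both freestanding green look-alikes have toppled. They were unstable and I measured no contact with them, so I leave them. The orange driver is held cleanly. Next I'll raise it against a plain background to read the blade's direction, and measure the cam from both cameras.

Call:
jog_arm([
  [0, 0, 0, 0, 0, -2, 0],
  [0, 0, 0, 0, 0, -2, 0],
  [0, 0, 0, 0, 0, 0, 0],
  [0, 0, 0, 0, 0, 0, 0],
])

```text
t: 7.53
tool_pos: [0.5242, 0.0348, 0.2991]
tool_rot: [1.221, 2.892, 0.002]
contact_force: [-1.0, -0.7, -2.0]
opening: 0.025
```

```bash
python3 - <<'E'
from h import *
o,r=st()
im,d=vision.get_image('scene'); tip=o['tool_pos']+r@[0,0,.123]; print(tip,proj('scene',tip))
u,v=proj('scene',tip).astype(int)
print('\n'.join('%d '%(v-10+i)+' '.join('%3d'%p for p in row) for i,row in enumerate(im[v-10:v+5,u-9:u+10,0])),u-9)
print(proj('scene',[.524,.0325,.022]))
for n,c in(('top',(306,194)),('scene',(338,212))):
    g=np.load(f'pics/{n}0.npz')['im'].min(2).astype(float) 
    x0,y0=c[0]-9,c[1]-9; w=g[y0:y0+19,x0:x0+19]
    m=(w>95).astype(np.uint8); k=max(cv2.findContours(m,0,2)[0],key=cv2.contourArea); h=cv2.convexHull(k); M=cv2.moments(h)
    uc=(M['m10']/M['m00']+x0,M['m01']/M['m00']+y0)
    # intensity weighted centroid over hull, and ellipse
    print(n,uc,ray(n,uc,.022),cv2.fitEllipse(h))
    er=cv2.erode(cv2.drawContours(np.zeros_like(m),[h],-1,1,-1),np.ones((3,3),np.uint8))>0
    hi=np.percentile(w[er],85); wt=np.where(er,np.clip(hi-w,0,None),0); 
    vv,uu=np.nonzero(wt>0); W=wt[vv,uu]; q=np.array([ray(n,(a+x0,b+y0),.022)[:2] for a,b in zip(uu,vv)]); mu=(q*W[:,None]).sum(0)/W.sum(); q-=mu; C=(q*W[:,None]).T@q/W.sum(); ev,V=np.linalg.eigh(C); a=np.arctan2(V[1,1],V[0,1]); print('slot mid',mu,'sd',np.sqrt(ev),'angle',(a+np.pi/2)%np.pi-np.pi/2)
    print('\n'.join(' '.join('%3d'%p for p in row[1:18]) for row in w[2:17]))
E
```

```text
t 7.53 pos [0.5242 0.0348 0.2991] yawY 0.7717 tilt [0.0023 0.0002] q6 -0.847 F [-1.02 -0.73 -2.  ] T [ 0.006 -0.022  0.   ] eff6 0.0027 open 0.0250
[0.52447367 0.03484829 0.17612601] [339.73925394 161.98947056]
151 168 170 172 171 169 169 169 171 135  73  48  83 148 169 170 169 170 171 171
152 167 167 170 169 168 169 168 170 133  75  47  86 150 170 171 171 170 172 170
153 170 168 170 172 169 169 169 171 134  73  46  84 147 171 171 170 168 168 166
154 172 170 170 172 169 167 168 173 136  73  47  87 151 171 170 168 166 167 167
155 173 171 171 172 172 170 171 170 123  61  48  88 148 168 167 168 170 169 171
156 170 172 171 170 169 170 168 168 120  58  48 106 153 165 168 170 171 171 171
157 168 169 171 170 170 168 169 169 121  59  48 111 157 169 171 171 170 170 169
158 169 169 168 169 169 169 168 168 120  58  47 109 158 172 173 173 172 172 171
159 171 172 169 168 169 169 170 171 132  79  80 119 156 168 170 171 171 170 170
160 172 172 171 170 171 174 174 173 165 105 108 156 167 169 167 166 167 169 172
161 170 169 170 170 172 173 173 173 171 112 113 160 170 169 167 170 169 169 164
162 172 1
[... 2174 characters left out ...]
  25  14  14  15  14
 12  15  13  28 114 150 126  97 133 153 125 126  82  12  13  12  16
 16  14  15  43 125 153 149 104  85 134 150 151 102  29  15  14  15
 14  17  14  42 124 154 153 148 104  99 138 154  95  20  14  13  13
 13  13  15  21  54  96 138 153 134 136 124  87  42  13  15  15  15
 15  13  17  14  16  31  55  65  60  65  53  28  13  16  15  14  16
 17  13  15  15  13  15  14  14  18  19  15  16  15  13  14  15  13
 13  14  13  15  13  15  13  13  14  15  16  12  14  15  13  13  13
 14  14  13  15  14  15  15  15  16  14  15  11  12  14  12  12  13
 16  12  13  13  13  19  16  12  14  13  15  14  15  13  15  13  13
 13  14  15  15  17  15  16  14  14  14  12  14  14  15  14  16  16
```

The blade is edge-on to the scene camera (1 px wide at 339.6,163), so it lies along tool x. The slot angle is about -0.31 rad, so I rotate to match and lower.

Call:
jog_arm([
  [0, 0, -0.1, 0, 0, 0, 0],
  [0, 0, -0.12, 0, 0, 2, 0],
  [0, 0, -0.12, 0, 0, 2, 0],
  [0, 0, -0.1, 0, 0, 2, 0],
  [0, 0, -0.05, 0, 0, 2, 0],
  [0, 0, 0, 0, 0, 2, 0],
  [0, 0, 0, 0, 0, 1.5, 0],
  [0, 0, 0, 0, 0, 0.5, 0],
  [0, 0, 0, 0, 0, 0, 0],
  [0, 0, 0, 0, 0, 0, 0],
  [0, 0, 0, 0, 0, 0, 0],
])

```text
t: 8.5
tool_pos: [0.5245, 0.0338, 0.1793]
tool_rot: [0.486, 3.102, 0.0]
contact_force: [0.4, 0.9, -0.8]
opening: 0.0249
```

```bash
python3 - <<'E'
from h import *
st([.526,.0325,.1517],1.26)
E
```

```text
t 8.50 pos [0.5245 0.0338 0.1793] yawY 1.2602 tilt [ 0.0017 -0.0001] q6 -1.338 F [ 0.38  0.88 -0.85] T [-0.041  0.018 -0.015] eff6 0.0005 open 0.0249
shift cm [-0.18 -0.08  2.76]
rz 0.0001920568104634146
```

Call:
jog_arm([
  [0, 0, 0, -0.18, -0.08, 0.9, 0],
  [0, 0, 0, 0, 0, 0.9, 0],
  [0, 0, 0, 0, 0, 0.7, 0],
  [0, 0, 0, 0, 0, 0.2, 0],
  [0, 0, 0, 0, 0, 0, 0],
  [0, 0, 0, 0, 0, 0, 0],
  [0, 0, 0, 0, 0, 0, 0],
])

```text
t: 9.08
tool_pos: [0.5256, 0.0323, 0.1516]
tool_rot: [0.486, 3.103, 0.0]
contact_force: [-0.1, 0.4, -2.0]
opening: 0.0259
```

```bash
python3 - <<'E'
from h import *
o,r=st()
im,d=vision.get_image('scene'); np.savez('pics/s2',im=im)
tip=o['tool_pos']+r@[0,0,.1247]; print(tip, proj('scene',tip))
for s in(-.006,.006): print('corner',proj('scene',tip+r@[s,0,0]))
for s in(-.008,.008): print('slot end',proj('scene',np.array([.5266,.0319,.022])+s*np.array([.952,-.306,0])))
im=im[185:225,317:357]
cv2.imwrite('pics/c6.png',cv2.convertScaleAbs(cv2.resize(im,None,fx=14,fy=14,interpolation=cv2.INTER_NEAREST)[:,:,::-1],alpha=1.5,beta=10))
E
```

```text
t 9.08 pos [0.5256 0.0323 0.1516] yawY 1.2600 tilt [0.0005 0.    ] q6 -1.340 F [-0.1   0.36 -2.04] T [-0.004 -0.003 -0.002] eff6 0.0000 open 0.0259
[0.52566063 0.03233578 0.02687833] [337.59139706 209.36524315]
corner [338.72075754 210.54944364]
corner [336.46981692 208.18920081]
slot end [336.19688159 209.42515772]
slot end [339.19245798 212.58428256]
```

View pics/c6.png

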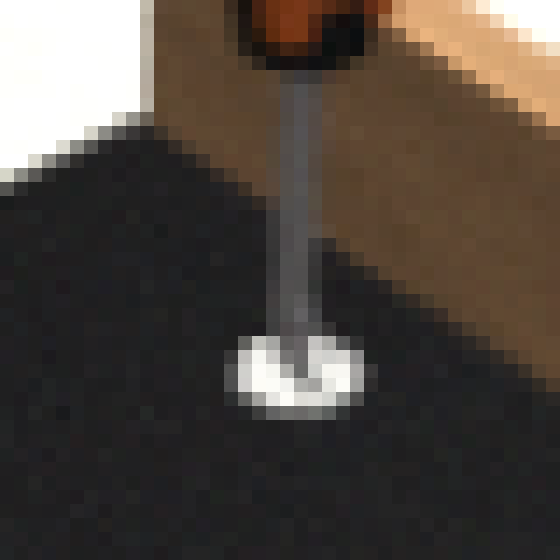

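The blade points at the middle of the disc, crop (295,345) against the disc centre at (301,378). Lowering gently to feel for the slot.

Call:
jog_arm([
  [0, 0, 0, 0, 0, 0.2, 0],
  [0, 0, 0, 0, 0, 0.2, 0],
  [0, 0, 0, 0, 0, 0.2, 0],
  [0, 0, 0, 0, 0, 0.1, 0],
  [0, 0, 0, 0, 0, 0, 0],
  [0, 0, 0, 0, 0, 0, 0],
])

```text
t: 9.63
tool_pos: [0.5257, 0.0327, 0.1444]
tool_rot: [0.486, 3.103, 0.002]
contact_force: [0.5, 0.6, -0.9]
opening: 0.0249
```

```bash
python3 - <<'E'
from h import *
st()
E
```

```text
t 9.63 pos [0.5257 0.0327 0.1444] yawY 1.2598 tilt [0.0011 0.001 ] q6 -1.340 F [ 0.48  0.65 -0.95] T [ 0.421 -0.169  0.028] eff6 -0.0079 open 0.0249
```

Call:
jog_arm([
  [0, 0, 0, 0, 0, 0.1, 0],
  [0, 0, 0, 0, 0, 0.1, 0],
  [0, 0, 0, 0, 0, 0, 0],
])

```text
t: 9.88
tool_pos: [0.5254, 0.0328, 0.1419]
tool_rot: [-0.486, -3.104, -0.002]
contact_force: [1.3, 2.0, -0.9]
opening: 0.0254
```

```bash
python3 - <<'E'
from h import *
st()
im,d=vision.get_image('scene'); np.savez('pics/s3',im=im)
print('\n'.join('%d '%(203+i)+' '.join('%3d'%p for p in row) for i,row in enumerate(im[203:217,328:350].min(2))))
st()
E
```

```text
t 9.88 pos [0.5254 0.0328 0.1419] yawY 1.2599 tilt [0.0002 0.0011] q6 -1.340 F [ 1.32  1.98 -0.88] T [ 0.7   -0.326 -0.054] eff6 -0.0136 open 0.0254
203  12  14  17  12  13  14  13  13  28  43  47  33  19  16  22  25  25  26  25  24  25  26
204  15  16  15  16  12  15  14  13  29  44  48  39  21  15  16  18  23  26  25  25  24  28
205  14  14  12  14  14  12  12  17  29  43  47  33  17  15  15  17  17  21  25  25  24  26
206  14  14  15  14  15  13  14  15  28  44  49  31  15  13  14  15  14  16  18  22  24  26
207  14  14  14  14  14  17  16  13  29  45  45  28  16  17  14  15  14  14  16  17  20  26
208  15  16  15  16  13  15  16  13  34  46  44  39  27  14  14  16  14  14  15  15  15  19
209  14  16  14  17  16  13  54 120  93  46  74 127 105  51  26  14  16  15  14  15  15  18
210  15  14  13  16  15  30 118 155 110  53  52 131 131 133  87  14  15  12  13  14  14  18
211  16  13  14  14  13  47 130 159 151 104  54 128 155 155 105  31  15  15  16  14  15  15
212  14  16  15  14  15  45 129 159 158 152 104  99 143 158 100  23  17  16  16  12  15  17
213  16  14  12  16  15  21  57  99 144 157 138 140 131  90  44  17  15  16  13  15  15  15
214  16  16  13  13  17  15  18  33  58  67  62  66  54  31  17  15  15  17  16  16  15  14
215  15  13  14  13  16  14  16  14  15  15  18  21  16  13  16  15  15  16  14  15  14  15
216  12  13  15  15  15  16  16  15  13  15  15  14  18  14  15  12  16  15  14  16  16  16
t 9.93 pos [0.5254 0.0327 0.142 ] yawY 1.2599 tilt [0.0001 0.001 ] q6 -1.340 F [ 1.7   2.86 -1.4 ] T [ 0.785 -0.388 -0.034] eff6 -0.0143 open 0.0251
```

The blade is in the slot, about 4.8 mm deep, but presses on the -y wall. I'll centre it by shifting +y and a little -x.

Call:
jog_arm([
  [0, 0, 0, -0.1, 0.04, 0, 0],
  [0, 0, 0, 0, 0.04, 0, 0],
  [0, 0, 0, 0, 0, 0, 0],
  [0, 0, 0, 0, 0, 0, 0],
  [0, 0, 0, 0, 0, 0, 0],
])

```text
t: 10.35
tool_pos: [0.5262, 0.0328, 0.1419]
tool_rot: [-0.486, -3.103, 0.0]
contact_force: [0.3, 2.3, -2.3]
opening: 0.0252
```

```bash
python3 - <<'E'
from h import *
st()
E
```

```text
t 10.35 pos [0.5262 0.0328 0.1419] yawY 1.2600 tilt [-0.001 -0.   ] q6 -1.339 F [ 0.33  2.3  -2.29] T [ 0.482  0.087 -0.029] eff6 -0.0105 open 0.0252
```

Call:
jog_arm([
  [0, 0, 0, 0, 0.08, 0, 0],
  [0, 0, 0, 0, 0, 0, 0],
  [0, 0, 0, 0, 0, 0, 0],
  [0, 0, 0, 0, 0, 0, 0],
  [0, 0, 0, 0, 0, 0, 0],
])

```text
t: 10.77
tool_pos: [0.5269, 0.0333, 0.1424]
tool_rot: [0.486, 3.103, -0.001]
contact_force: [-0.2, -0.2, -1.7]
opening: 0.0255
```

```bash
python3 - <<'E'
from h import *
o,r=st(); print(r.T@o['contact_force'],r.T@o['wrist_torque'])
E
```

```text
t 10.77 pos [0.5269 0.0333 0.1424] yawY 1.2599 tilt [ 0.0003 -0.0005] q6 -1.337 F [-0.19 -0.22 -1.74] T [-0.054  0.015 -0.017] eff6 -0.0000 open 0.0255
[ 0.11479639 -0.26644273  1.74147444] [ 0.05551213 -0.00256253  0.01723105]
```

Call:
jog_arm([
  [0, 0, 0, 0, 0.03, 0.1, 0],
  [0, 0, 0.05, 0, 0, 0, 0],
  [0, 0, 0.05, 0, 0, 0, 0],
  [0, 0, 0.05, 0, 0, 0, 0],
  [0, 0, 0.05, 0, 0, 0, 0],
  [0, 0, 0.05, 0, 0, 0, 0],
  [0, 0, 0.05, 0, 0, 0, 0],
  [0, 0, 0, 0, 0, 0, 0],
  [0, 0, 0, 0, 0, 0, 0],
  [0, 0, 0, 0, 0, 0, 0],
])

```text
t: 11.6
tool_pos: [0.5268, 0.0337, 0.1412]
tool_rot: [-0.943, -2.997, 0.001]
contact_force: [-0.2, -0.4, -1.9]
opening: 0.0255
```

```bash
cat > s.py <<'E'
from h import *
o,r=st(); T=[o['wrist_torque'][2]]; E=[o['effort'][5]]
im,d=vision.get_image('scene')
for i in range(0): pass
o=ctrl.get_obs(); print('tool F',(r.T@o['contact_force']).round(2),'T',(r.T@o['wrist_torque']).round(3),'eff6',E[0],o['effort'][5])
np.savez('pics/last',im=im)
E
python3 s.py
```

```text
t 11.60 pos [0.5268 0.0337 0.1412] yawY 0.9612 tilt [-0.0004 -0.0005] q6 -1.038 F [-0.22 -0.39 -1.91] T [-0.305  0.167  0.064] eff6 0.0467 open 0.0255
tool F [-0.39 -1.12  1.32] T [ 0.306 -0.053 -0.039] eff6 0.0466838339343667 0.043946754885837436
```

Call:
jog_arm([
  [0, 0, 0.05, 0, 0, 0, 0],
  [0, 0, 0.05, 0, 0, 0, 0],
  [0, 0, 0.05, 0, 0, 0, 0],
  [0, 0, 0.05, 0, 0, 0, 0],
  [0, 0, 0, 0, 0, 0, 0],
  [0, 0, 0, 0, 0, 0, 0],
  [0, 0, 0, 0, 0, 0, 0],
])

```text
t: 12.23
tool_pos: [0.5268, 0.0336, 0.1412]
tool_rot: [-1.237, -2.888, 0.001]
contact_force: [-1.1, -2.3, -2.6]
opening: 0.0248
```

```bash
python3 s.py
```

```text
t 12.23 pos [0.5268 0.0336 0.1412] yawY 0.7613 tilt [-0.0005 -0.0006] q6 -0.838 F [-1.06 -2.34 -2.57] T [-0.526  0.235  0.034] eff6 0.0431 open 0.0248
tool F [-0.85 -2.7   2.31] T [ 0.551 -0.237 -0.034] eff6 0.043094458524137735 0.040814116364344954
```

Call:
jog_arm([
  [0, 0, 0, 0, -0.05, 0, 0],
  [0, 0, 0.05, 0, 0, 0, 0],
  [0, 0, 0.05, 0, 0, 0, 0],
  [0, 0, 0.05, 0, 0, 0, 0],
  [0, 0, 0.05, 0, 0, 0, 0],
  [0, 0, 0.03, 0, 0, 0, 0],
  [0, 0, 0.03, 0, 0, 0, 0],
])

```text
t: 12.87
tool_pos: [0.5266, 0.0334, 0.1412]
tool_rot: [1.604, 2.701, -0.0]
contact_force: [-0.8, -2.1, -0.9]
opening: 0.0254
```

```bash
python3 s.py
```

```text
t 12.87 pos [0.5266 0.0334 0.1412] yawY 0.4991 tilt [ 0.0001 -0.0002] q6 -0.577 F [-0.84 -2.09 -0.86] T [-0.448  0.137  0.114] eff6 -0.2056 open 0.0254
tool F [-1.98 -1.46  1.96] T [ 0.324 -0.393 -0.064] eff6 -0.20555446855723858 0.16785034909844398
```

Call:
jog_arm([
  [0, 0, 0, -0.05, -0.05, 0, 0],
  [0, 0, 0.05, 0, 0, 0, 0],
  [0, 0, 0.05, 0, 0, 0, 0],
  [0, 0, 0, 0, 0, 0, 0],
  [0, 0, 0, 0, 0, 0, 0],
  [0, 0, 0, 0, 0, 0, 0],
])

```text
t: 13.42
tool_pos: [0.5264, 0.033, 0.1413]
tool_rot: [1.734, 2.62, 0.001]
contact_force: [0.2, 0.3, -2.4]
opening: 0.0253
```

```bash
cat > s.py <<'E'
from h import *
o,r=st(); W=[];E=[]
for i in range(5):
    o=ctrl.get_obs(); W.append(np.r_[r.T@o['contact_force'],r.T@o['wrist_torque']]); E.append(o['effort'][5]); im,d=vision.get_image('scene')
print('tool F/T mean',np.mean(W,0).round(3),'sd Tz %.3f'%np.std([w[5] for w in W]),'eff6',np.round(E,4))
y=np.arctan2(r[1,1],r[0,1]); print('blade cw from unit x %.3f'%(np.pi/2-.092-y)); np.savez('pics/last',im=im,d=d)
E
python3 s.py
```

```text
t 13.42 pos [0.5264 0.033  0.1413] yawY 0.4014 tilt [0.0004 0.0006] q6 -0.480 F [ 0.22  0.3  -2.37] T [-0.096 -0.086  0.076] eff6 0.0720 open 0.0253
tool F/T mean [-0.031  0.403  2.782 -0.102 -0.077 -0.087] sd Tz 0.027 eff6 [0.072  0.07   0.071  0.0725 0.0739]
blade cw from unit x 1.077
```

Call:
jog_arm([
  [0, 0, 0.03, 0, 0, 0, 0],
  [0, 0, 0.03, 0, 0, 0, 0],
  [0, 0, 0.03, 0, 0, 0, 0],
  [0, 0, 0, 0, 0, 0, 0],
  [0, 0, 0, 0, 0, 0, 0],
  [0, 0, 0, 0, 0, 0, 0],
])

```text
t: 14.17
tool_pos: [0.5264, 0.0329, 0.1413]
tool_rot: [-1.851, -2.538, -0.001]
contact_force: [0.3, 0.8, -3.4]
opening: 0.0252
```

```bash
python3 s.py
```

```text
t 14.17 pos [0.5264 0.0329 0.1413] yawY 0.3108 tilt [0.0002 0.0003] q6 -0.390 F [ 0.3   0.83 -3.4 ] T [ 0.071 -0.217  0.054] eff6 0.0795 open 0.0252
tool F/T mean [ 0.209  0.68   2.946 -0.243 -0.    -0.064] sd Tz 0.023 eff6 [0.0795 0.078  0.0784 0.0792 0.0798]
blade cw from unit x 1.168
```

Call:
jog_arm([
  [0, 0, 0.03, 0, 0.03, 0, 0],
  [0, 0, 0.03, 0, 0, 0, 0],
  [0, 0, 0.03, 0, 0, 0, 0],
  [0, 0, 0, 0, 0, 0, 0],
  [0, 0, 0, 0, 0, 0, 0],
  [0, 0, 0, 0, 0, 0, 0],
])

```text
t: 14.92
tool_pos: [0.5265, 0.0329, 0.1413]
tool_rot: [-1.963, -2.452, 0.001]
contact_force: [0.3, 0.1, -1.7]
opening: 0.0251
```

```bash
python3 s.py
```

```text
t 14.92 pos [0.5265 0.0329 0.1413] yawY 0.2207 tilt [-0.0005 -0.0001] q6 -0.299 F [ 0.28  0.13 -1.74] T [0.017 0.065 0.088] eff6 0.0822 open 0.0251
tool F/T mean [-0.25  -0.323  2.013  0.076  0.03  -0.084] sd Tz 0.019 eff6 [0.0822 0.0807 0.0811 0.0819 0.0826]
blade cw from unit x 1.258
```

Call:
jog_arm([
  [0, 0, 0.03, 0, 0, 0, 0],
  [0, 0, 0.03, 0, 0, 0, 0],
  [0, 0, 0.02, 0, 0, 0, 0],
  [0, 0, 0, 0, 0, 0, 0],
  [0, 0, 0, 0, 0, 0, 0],
  [0, 0, 0, 0, 0, 0, 0],
])

```text
t: 15.67
tool_pos: [0.5265, 0.0329, 0.1412]
tool_rot: [-2.06, -2.372, 0.001]
contact_force: [0.1, -1.0, -1.7]
opening: 0.025
```

```bash
python3 s.py
```

```text
t 15.67 pos [0.5265 0.0329 0.1412] yawY 0.1404 tilt [-0.0005 -0.0001] q6 -0.219 F [ 0.14 -0.95 -1.67] T [-0.025  0.239  0.023] eff6 0.0831 open 0.0250
tool F/T mean [-0.179 -0.461  2.055  0.29  -0.012 -0.044] sd Tz 0.014 eff6 [0.0831 0.082  0.0823 0.0828 0.0833]
blade cw from unit x 1.338
```

Call:
jog_arm([
  [0, 0, 0.03, 0, -0.04, 0, 0],
  [0, 0, 0.03, 0, 0, 0, 0],
  [0, 0, 0.02, 0, 0, 0, 0],
  [0, 0, 0, 0, 0, 0, 0],
  [0, 0, 0, 0, 0, 0, 0],
  [0, 0, 0, 0, 0, 0, 0],
])

```text
t: 16.42
tool_pos: [0.5263, 0.0328, 0.1413]
tool_rot: [2.153, 2.287, 0.0]
contact_force: [-0.3, 0.2, -3.9]
opening: 0.0253
```

```bash
python3 s.py
```

```text
t 16.42 pos [0.5263 0.0328 0.1413] yawY 0.0604 tilt [ 0.0002 -0.    ] q6 -0.139 F [-0.27  0.18 -3.94] T [-0.068  0.109  0.119] eff6 0.0857 open 0.0253
tool F/T mean [-3.310e-01  3.000e-03  3.089e+00  4.600e-02 -7.600e-02 -7.900e-02] sd Tz 0.044 eff6 [0.0857 0.0845 0.0846 0.085  0.0854]
blade cw from unit x 1.418
```

Call:
jog_arm([
  [0, 0, 0.03, 0, 0, 0, 0],
  [0, 0, 0.03, 0, 0, 0, 0],
  [0, 0, 0.01, 0, 0, 0, 0],
  [0, 0, 0, 0, 0, 0, 0],
  [0, 0, 0, 0, 0, 0, 0],
  [0, 0, 0, 0, 0, 0, 0],
])

```text
t: 17.17
tool_pos: [0.5263, 0.0328, 0.1413]
tool_rot: [2.232, 2.211, 0.0]
contact_force: [-0.3, -0.5, -3.5]
opening: 0.025
```

```bash
python3 s.py
```

```text
t 17.17 pos [0.5263 0.0328 0.1413] yawY -0.0096 tilt [ 0.0001 -0.0001] q6 -0.069 F [-0.32 -0.52 -3.53] T [-0.105  0.012  0.128] eff6 0.0835 open 0.0250
tool F/T mean [-8.740e-01  7.300e-02  3.367e+00 -2.000e-03 -9.800e-02 -7.900e-02] sd Tz 0.050 eff6 [0.0835 0.0832 0.0836 0.0842 0.0846]
blade cw from unit x 1.488
```

Call:
jog_arm([
  [0, 0, 0.03, 0, 0, 0, 0],
  [0, 0, 0.03, 0, 0, 0, 0],
  [0, 0, 0.01, 0, 0, 0, 0],
  [0, 0, 0, 0, 0, 0, 0],
  [0, 0, 0, 0, 0, 0, 0],
  [0, 0, 0, 0, 0, 0, 0],
])

```text
t: 17.92
tool_pos: [0.5262, 0.0328, 0.1413]
tool_rot: [-2.308, -2.131, 0.0]
contact_force: [-0.4, -0.8, -2.7]
opening: 0.0248
```

```bash
python3 s.py
```

```text
t 17.92 pos [0.5262 0.0328 0.1413] yawY -0.0796 tilt [-0.0001 -0.    ] q6 0.001 F [-0.41 -0.85 -2.73] T [-0.132  0.063  0.122] eff6 0.0857 open 0.0248
tool F/T mean [-0.317  0.071  3.548  0.015 -0.143 -0.083] sd Tz 0.042 eff6 [0.0857 0.0854 0.0859 0.0864 0.0868]
blade cw from unit x 1.558
```

Call:
jog_arm([
  [0, 0, 0.03, 0, 0, 0, 0],
  [0, 0, 0.03, 0, 0, 0, 0],
  [0, 0, 0.01, 0, 0, 0, 0],
  [0, 0, 0, 0, 0, 0, 0],
  [0, 0, 0, 0, 0, 0, 0],
  [0, 0, 0, 0, 0, 0, 0],
])

```text
t: 18.67
tool_pos: [0.5262, 0.0328, 0.1413]
tool_rot: [-2.381, -2.049, 0.0]
contact_force: [-1.0, -0.6, -3.4]
opening: 0.0252
```

```bash
python3 s.py
```

```text
t 18.67 pos [0.5262 0.0328 0.1413] yawY -0.1496 tilt [-0.0001 -0.    ] q6 0.071 F [-1.   -0.57 -3.36] T [-0.219  0.093  0.178] eff6 0.0858 open 0.0252
tool F/T mean [-0.647 -0.405  3.272  0.073 -0.208 -0.113] sd Tz 0.039 eff6 [0.0858 0.0856 0.086  0.0865 0.087 ]
blade cw from unit x 1.628
```

Call:
jog_arm([
  [0, 0, 0.03, -0.03, 0, 0, 0],
  [0, 0, 0.02, 0, 0, 0, 0],
  [0, 0, 0, 0, 0, 0, 0],
  [0, 0, 0, 0, 0, 0, 0],
  [0, 0, 0, 0, 0, 0, 0],
])

```text
t: 19.33
tool_pos: [0.5262, 0.0327, 0.1413]
tool_rot: [-2.431, -1.989, -0.0]
contact_force: [-0.5, -0.0, -3.2]
opening: 0.0251
```

```bash
sed -i 's/range(5)/range(10)/' s.py; python3 s.py
```

```text
t 19.33 pos [0.5262 0.0327 0.1413] yawY -0.1996 tilt [-0.0001  0.0003] q6 0.120 F [-0.54 -0.01 -3.16] T [-0.039  0.157  0.074] eff6 0.0831 open 0.0251
tool F/T mean [-0.073 -0.722  2.937  0.174  0.017 -0.073] sd Tz 0.017 eff6 [0.0831 0.0818 0.082  0.0824 0.0827 0.083  0.0833 0.0835 0.0837 0.0838]
blade cw from unit x 1.678
```

Call:
jog_arm([
  [0, 0, 0.03, 0, -0.02, 0, 0],
  [0, 0, 0.03, 0, 0, 0, 0],
  [0, 0, 0.01, 0, 0, 0, 0],
  [0, 0, 0, 0, 0, 0, 0],
  [0, 0, 0, 0, 0, 0, 0],
  [0, 0, 0, 0, 0, 0, 0],
])

```text
t: 20.33
tool_pos: [0.526, 0.0326, 0.1413]
tool_rot: [-2.5, -1.903, -0.0]
contact_force: [-0.6, 1.5, -3.1]
opening: 0.0252
```

```bash
sed -i 's/range(10)/range(5)/' s.py; python3 s.py
```

```text
t 20.33 pos [0.526  0.0326 0.1413] yawY -0.2696 tilt [0.0001 0.0001] q6 0.190 F [-0.56  1.5  -3.06] T [0.081 0.094 0.107] eff6 0.0960 open 0.0252
tool F/T mean [ 0.818 -0.554  3.338  0.1    0.09  -0.121] sd Tz 0.024 eff6 [0.096  0.0957 0.0961 0.0966 0.097 ]
blade cw from unit x 1.748
```

Call:
jog_arm([
  [0, 0, 0.03, 0, 0, 0, 0],
  [0, 0, 0, 0, 0, 0, 0],
  [0, 0, 0, 0, 0, 0, 0],
  [0, 0, 0, 0, 0, 0, 0],
])

```text
t: 20.92
tool_pos: [0.526, 0.0326, 0.1413]
tool_rot: [-2.528, -1.865, -0.0]
contact_force: [-0.7, 0.4, -3.3]
opening: 0.0251
```

```bash
sed -i 's/range(5)/range(8)/' s.py; python3 s.py
```

```text
t 20.92 pos [0.526  0.0326 0.1413] yawY -0.2994 tilt [-0.      0.0001] q6 0.220 F [-0.69  0.38 -3.33] T [0.115 0.104 0.075] eff6 0.1023 open 0.0251
tool F/T mean [ 0.253 -0.342  3.628  0.104  0.098 -0.108] sd Tz 0.023 eff6 [0.1023 0.1007 0.1009 0.1015 0.1021 0.1025 0.1029 0.1032]
blade cw from unit x 1.778
```

Call:
jog_arm([
  [0, 0, 0.03, 0, 0, 0, 0],
  [0, 0, 0, 0, 0, 0, 0],
  [0, 0, 0, 0, 0, 0, 0],
  [0, 0, 0, 0, 0, 0, 0],
])

```text
t: 21.65
tool_pos: [0.526, 0.0326, 0.1413]
tool_rot: [-2.556, -1.827, 0.0]
contact_force: [-1.2, 1.1, -4.4]
opening: 0.0253
```

```bash
python3 s.py
```

```text
t 21.65 pos [0.526  0.0326 0.1413] yawY -0.3294 tilt [-0.0001  0.0001] q6 0.250 F [-1.16  1.06 -4.39] T [0.143 0.097 0.093] eff6 0.1119 open 0.0253
tool F/T mean [ 0.457 -0.801  3.552  0.145  0.115 -0.118] sd Tz 0.021 eff6 [0.1119 0.1103 0.1106 0.1111 0.1117 0.1122 0.1126 0.1129]
blade cw from unit x 1.808
```

Call:
jog_arm([
  [0, 0, 0.03, 0, 0, 0, 0],
  [0, 0, 0, 0, 0, 0, 0],
  [0, 0, 0, 0, 0, 0, 0],
  [0, 0, 0, 0, 0, 0, 0],
])

```text
t: 22.38
tool_pos: [0.526, 0.0326, 0.1413]
tool_rot: [-2.583, -1.789, 0.0]
contact_force: [-0.9, 1.0, -3.8]
opening: 0.0252
```

```bash
python3 s.py
```

```text
t 22.38 pos [0.526  0.0326 0.1413] yawY -0.3594 tilt [-0.0001  0.0001] q6 0.280 F [-0.89  0.99 -3.76] T [0.135 0.155 0.158] eff6 0.1209 open 0.0252
tool F/T mean [ 0.292 -0.916  3.2    0.219  0.097 -0.133] sd Tz 0.025 eff6 [0.1209 0.1193 0.1195 0.1201 0.1207 0.1211 0.1216 0.1218]
blade cw from unit x 1.838
```

Call:
jog_arm([
  [0, 0, 0.03, 0, -0.02, 0, 0],
  [0, 0, 0, 0, 0, 0, 0],
  [0, 0, 0, 0, 0, 0, 0],
  [0, 0, 0, 0, 0, 0, 0],
])

```text
t: 23.12
tool_pos: [0.5259, 0.0326, 0.1413]
tool_rot: [2.609, 1.75, 0.0]
contact_force: [1.1, 0.6, -4.7]
opening: 0.0255
```

```bash
python3 s.py
```

```text
t 23.12 pos [0.5259 0.0326 0.1413] yawY -0.3894 tilt [ 0.0001 -0.0001] q6 0.310 F [ 1.12  0.62 -4.7 ] T [0.107 0.059 0.133] eff6 0.1233 open 0.0255
tool F/T mean [ 0.672  0.047  3.913  0.066  0.123 -0.124] sd Tz 0.019 eff6 [0.1233 0.1215 0.1216 0.1221 0.1226 0.123  0.1233 0.1235]
blade cw from unit x 1.868
```

Call:
jog_arm([
  [0, 0, 0.03, 0, 0, 0, 0],
  [0, 0, 0, 0, 0, 0, 0],
  [0, 0, 0, 0, 0, 0, 0],
  [0, 0, 0, 0, 0, 0, 0],
])

```text
t: 23.85
tool_pos: [0.5258, 0.0327, 0.1413]
tool_rot: [2.635, 1.71, 0.0]
contact_force: [0.8, 0.3, -4.9]
opening: 0.0251
```

```bash
python3 s.py; python3 - <<'E'
from h import *
a=np.load('pics/scene0.npz')['im']; b=np.load('pics/last.npz')['im']
# displacement of the loose leg's far top edge along columns, using a fixed strip: subpixel via phase correlation
for nm,(x,y,w,h) in dict(leg=(340,178,34,36),board=(290,225,50,28),otherleg=(258,212,44,46)).items():
    f=lambda i: cv2.cvtColor(i,cv2.COLOR_RGB2GRAY)[y:y+h,x:x+w].astype(np.float32)
    print(nm,cv2.phaseCorrelate(f(a),f(b),cv2.createHanningWindow((w,h),cv2.CV_32F)))
k=vision.calibration('scene'); print('1mm of -unit y in px at leg', proj('scene',[.52,.07,.08])-proj('scene',[.5201,.071,.08]))
E
```

```text
t 23.85 pos [0.5258 0.0327 0.1413] yawY -0.4194 tilt [ 0. -0.] q6 0.340 F [ 0.79  0.29 -4.93] T [0.107 0.02  0.123] eff6 0.1345 open 0.0251
tool F/T mean [ 0.297 -0.23   4.367  0.03   0.104 -0.128] sd Tz 0.024 eff6 [0.1345 0.1329 0.1331 0.1337 0.1342 0.1347 0.135  0.1353]
blade cw from unit x 1.898
leg ((-0.1343525300906805, 0.07169626638728488), 0.6450727534146956)
board ((-0.06512709584030674, 0.04620772244790139), 0.9499244480133057)
otherleg ((0.5583951228208583, -0.03110852796476138), 1.00243344715348)
1mm of -unit y in px at leg [-0.26805829  0.13650238]
```

Torque is 0.135 N m, the middle of the tight band. I back off within the slot play and lift out.

Call:
jog_arm([
  [0, 0, -0.03, 0, 0, 0, 0],
  [0, 0, -0.03, 0, 0, 0, 0],
  [0, 0, -0.03, 0, 0, 0, 0],
  [0, 0, -0.03, 0, 0, 0, 0],
  [0, 0, 0, 0, 0, 0, 0],
  [0, 0, 0, 0, 0, 0, 0],
  [0, 0, 0, 0, 0, 0, 0],
])

```text
t: 24.83
tool_pos: [0.5259, 0.0327, 0.1414]
tool_rot: [2.529, 1.864, 0.0]
contact_force: [0.4, 1.6, -3.8]
opening: 0.025
```

```bash
sed -i 's/range(8)/range(2)/' s.py; python3 s.py
```

```text
t 24.83 pos [0.5259 0.0327 0.1414] yawY -0.3007 tilt [ 0.0002 -0.    ] q6 0.221 F [ 0.36  1.64 -3.79] T [0.123 0.026 0.019] eff6 0.0229 open 0.0250
tool F/T mean [ 9.230e-01 -4.900e-02  3.517e+00  6.800e-02  9.600e-02 -1.000e-03] sd Tz 0.019 eff6 [0.0229 0.0245]
blade cw from unit x 1.780
```

Call:
jog_arm([
  [0, 0, 0, 0, 0, -0.3, 0],
  [0, 0, 0, 0, 0, -0.5, 0],
  [0, 0, 0, 0, 0, -1, 0],
  [0, 0, 0, 0, 0, -2, 0],
  [0, 0, 0, 0, 0, -2.2, 0],
  [0, 0, 0, 0, 0, -2.2, 0],
  [0, 0, 0, 0, 0, -2.2, 0],
  [0, 0, 0, 0, 0, -2.1, 0],
  [0, 0, 0, 0, 0, -1.5, 0],
  [0, 0, 0, 0, 0, 0, 0],
  [0, 0, 0, 0, 0, 0, 0],
])

```text
t: 25.85
tool_pos: [0.5264, 0.0326, 0.2833]
tool_rot: [2.527, 1.863, 0.004]
contact_force: [0.0, 0.0, -1.4]
opening: 0.0254
```

```bash
python3 - <<'E'
from h import *
o,r=st([.449,.3013,.281],.7699)
im,d=vision.get_image('scene'); np.savez('pics/s4',im=im,d=d)
a=np.load('pics/scene0.npz')['im']
A=np.vstack([cv2.resize(i[172:222,310:380],None,fx=8,fy=6,interpolation=cv2.INTER_NEAREST) for i in(a,im)])
cv2.imwrite('pics/c7.png',cv2.convertScaleAbs(A[:,:,::-1],alpha=2,beta=10))
w=im[203:222,329:348].min(2).astype(float); n='scene';x0,y0=329,203
m=(w>95).astype(np.uint8); h=cv2.convexHull(max(cv2.findContours(m,0,2)[0],key=cv2.contourArea))
er=cv2.erode(cv2.drawContours(np.zeros_like(m),[h],-1,1,-1),np.ones((3,3),np.uint8))>0
wt=np.where(er,np.clip(np.percentile(w[er],85)-w,0,None),0); vv,uu=np.nonzero(wt>0); W=wt[vv,uu]; q=np.array([ray(n,(a+x0,b+y0),.022)[:2] for a,b in zip(uu,vv)]); mu=(q*W[:,None]).sum(0)/W.sum(); q-=mu; C=(q*W[:,None]).T@q/W.sum(); ev,V=np.linalg.eigh(C); print('slot',mu,np.sqrt(ev),np.arctan2(V[1,1],V[0,1]))
E
```

```text
t 25.85 pos [0.5264 0.0326 0.2833] yawY -0.3001 tilt [ 0.0036 -0.0003] q6 0.221 F [ 0.02  0.02 -1.36] T [-0.037  0.034  0.006] eff6 0.0006 open 0.0254
shift cm [ 23.38 -15.34   0.2 ]
rz -1.069971375680412
slot [0.52694179 0.03077293] [0.00194748 0.00406359] 1.6220068745558172
```

View pics/c7.png

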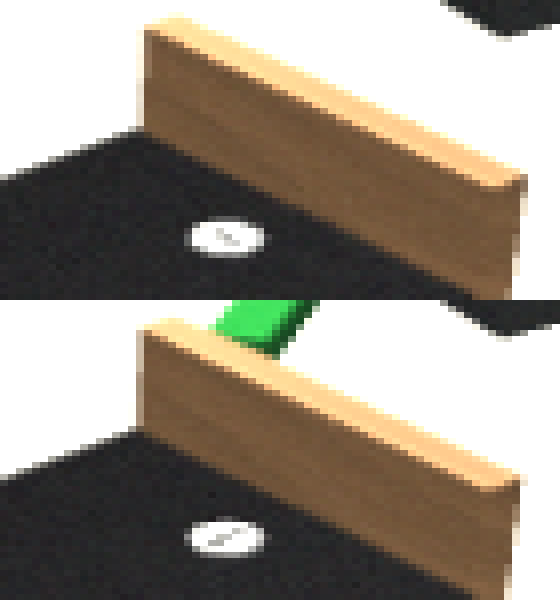

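Leg edge moved inward toward the board (bottom crop vs top, about 1 px); the slot is now about 1.43 rad clockwise of the unit's x. Returning the driver.

Call:
jog_arm([
  [0, 0, 0, 1.17, -0.77, 0, 0],
  [0, 0, 0, 2.34, -1.53, 0, 0],
  [0, 0, 0, 2.34, -1.53, 0, 0],
  [0, 0, 0, 2.34, -1.53, 0, 0],
  [0, 0, 0, 2.34, -1.53, 0, 0],
  [0, 0, 0, 2.34, -1.53, 0, 0],
  [0, 0, 0, 2.34, -1.53, 0, 0],
  [0, 0, 0, 2.34, -1.53, 0, 0],
  [0, 0, 0, 2.34, -1.53, 0, 0],
  [0, 0, 0, 2.34, -1.53, 0, 0],
  [0, 0, 0, 1.17, -0.77, 0, 0],
  [0, 0, 0, 0, 0, 0, 0],
])

```text
t: 26.9
tool_pos: [0.4469, 0.3034, 0.2791]
tool_rot: [-2.524, -1.868, 0.005]
contact_force: [0.9, -0.4, -2.2]
opening: 0.0252
```

Call:
jog_arm([
  [0, 0, 0, 0, 0, 0, 0],
  [0, 0, 0, 0, 0, 0, 0],
  [0, 0, 0, 0, 0, 0, 0],
  [0, 0, 0, 0, 0, 0, 0],
])

```text
t: 27.23
tool_pos: [0.449, 0.3005, 0.281]
tool_rot: [2.53, 1.863, -0.001]
contact_force: [-0.2, 0.4, -1.1]
opening: 0.0252
```

```bash
python3 - <<'E'
from h import *
o,r=st([.4487,.3012,.2200])
im,d=vision.get_image('scene')
tip=o['tool_pos']+r@[0,0,.1247]; print(tip,proj('scene',tip),proj('scene',[.4485,.301,.09]))
# shaft column vs hole: dark shaft rows just above the tip
u,v=proj('scene',tip).astype(int)
print('\n'.join('%d '%(v-8+i)+' '.join('%3d'%p for p in row) for i,row in enumerate(im[v-8:v+28,u-11:u+12,0])),u-11)
E
```

```text
t 27.23 pos [0.449  0.3005 0.281 ] yawY -0.3015 tilt [-0.0004 -0.0004] q6 0.754 F [-0.22  0.38 -1.05] T [0.031 0.021 0.013] eff6 -0.0018 open 0.0252
shift cm [ 0.06 -0.05  6.1 ]
[0.44893955 0.30047873 0.15628852] [378.92545519 125.12522958] [377.06539601 144.430421  ]
117 173 173 173 172 173 174 173 170 167 167 168 149  90  47 104 151 165 165 166 166 166 166 163
118 175 174 174 174 173 172 171 171 169 169 170 137  75  47 111 157 165 164 165 166 166 166 167
119 172 173 173 173 173 173 172 170 169 168 169 133  70  46 131 164 165 165 165 165 166 167 168
120 171 172 171 170 171 171 171 168 168 167 169 120  60  44 134 167 166 164 164 166 165 164 167
121 169 170 171 170 171 174 174 171 169 167 166 124  65  45 114 159 165 166 167 165 166 166 166
122 172 170 169 168 169 168 171 171 169 169 152  97  50  45 111 157 165 165 165 165 168 168 168
123 170 171 171 170 168 167 167 167 169 169 135  76  47  47 110 157 167 167 166 167 166 165 166
124 168 168 170 168 169 164 166 166 165 166 133  71  45  45 132 167 168 168 167 166 166 166 166
125 167 164 165 164 167 168 166 165 165 166 120  60  46  81 146
[... 1928 characters left out ...]
  41  40  39  41  42  41
146  38  39  41  42  41  39  42  35  24  19  17  13  19  36  41  42  42  42  39  40  42  41  41
147  37  40  41  40  38  38  41  41  37  39  37  37  35  38  39  40  41  40  40  39  41  40  41
148  22  33  42  41  39  41  40  40  42  40  41  38  38  40  42  43  41  39  41  41  41  40  38
149  13  18  30  40  41  41  41  42  41  40  39  39  39  42  40  42  42  41  41  37  32  24  19
150  10  13  18  25  36  40  41  41  40  40  40  40  41  40  41  42  35  30  26  18  16  17  14
151  14  11  14  16  22  30  40  40  42  41  40  41  40  35  29  24  18  16  18  15  15  15  15
152  11  13  13  14  14  15  31  39  40  40  33  29  23  19  17  16  13  14  13  15  14  16  16 367
```

The tip (378.8,125) and hole (377.1,145) line up with the expected positions within about 1 mm. Lowering.

Call:
jog_arm([
  [0, 0, 0, 0, 0, 2, 0],
  [0, 0, 0, 0, 0, 2, 0],
  [0, 0, 0, 0, 0, 1.5, 0],
  [0, 0, 0, 0, 0, 1, 0],
  [0, 0, 0, 0, 0, 1, 0],
  [0, 0, 0, 0, 0, 1, 0],
  [0, 0, 0, 0, 0, 1, 0],
  [0, 0, 0, 0, 0, 0, 0],
  [0, 0, 0, 0, 0, 0, 0],
])

```text
t: 28.03
tool_pos: [0.4485, 0.3014, 0.1859]
tool_rot: [-2.528, -1.864, 0.001]
contact_force: [-0.7, 0.0, -0.5]
opening: 0.0256
```

```bash
python3 - <<'E'
from h import *
st()
E
```

```text
t 28.03 pos [0.4485 0.3014 0.1859] yawY -0.3001 tilt [-0.0008 -0.0004] q6 0.754 F [-0.72  0.03 -0.5 ] T [ 0.006 -0.061 -0.009] eff6 -0.0001 open 0.0256
```

Tip is 29 mm inside the hole with no contact. Continuing down to the collar seat (TCP about 0.140).

Call:
jog_arm([
  [0, 0, 0, 0, 0, 1, 0],
  [0, 0, 0, 0, 0, 1, 0],
  [0, 0, 0, 0, 0, 1, 0],
  [0, 0, 0, 0, 0, 0.8, 0],
  [0, 0, 0, 0, 0, 0.4, 0],
  [0, 0, 0, 0, 0, 0.2, 0],
  [0, 0, 0, 0, 0, 0.15, 0],
  [0, 0, 0, 0, 0, 0, 0],
  [0, 0, 0, 0, 0, 0, 0],
])

```text
t: 28.78
tool_pos: [0.449, 0.3016, 0.1412]
tool_rot: [2.528, 1.865, 0.001]
contact_force: [0.8, -0.1, -1.5]
opening: 0.0251
```

```bash
python3 - <<'E'
from h import *
st()
E
```

```text
t 28.78 pos [0.449  0.3016 0.1412] yawY -0.2999 tilt [0.0007 0.0003] q6 0.754 F [ 0.8  -0.05 -1.48] T [ 0.025 -0.009 -0.056] eff6 -0.0000 open 0.0251
```

Call:
jog_arm([
  [0, 0, 0, 0, 0, 0.1, 0],
  [0, 0, 0, 0, 0, 0.05, 0],
  [0, 0, 0, 0, 0, 0, 0],
  [0, 0, 0, 0, 0, 0, 0.25],
  [0, 0, 0, 0, 0, 0, 0.4],
  [0, 0, 0, 0, 0, 0, 0.6],
  [0, 0, 0, 0, 0, 0, 0.7],
  [0, 0, 0, 0, 0, 0, 0.7],
  [0, 0, 0, 0, 0, 0, 0.7],
  [0, 0, 0, 0, 0, 0, 0.7],
])

```text
t: 29.62
tool_pos: [0.4487, 0.3015, 0.1393]
tool_rot: [2.528, 1.864, 0.0]
contact_force: [0.3, 0.5, -0.1]
opening: 0.0601
```

Call:
jog_arm([
  [0, 0, 0, 0, 0, -0.5, 0.7],
  [0, 0, 0, 0, 0, -1, 0.7],
  [0, 0, 0, 0, 0, -2, 0.7],
  [0, 0, 0, 0, 0, -2.5, 0.7],
  [0, 0, 0, 0, 0, -2.5, 0.7],
  [0, 0, 0, 0, 0, -2.5, 0.7],
  [0, 0, 0, 0, 0, -2, 0.7],
  [0, 0, 0, 0, 0, -1, 0.7],
  [0, 0, 0, 0, 0, 0, 0.7],
  [0, 0, 0, 0, 0, 0, 0.7],
])

```text
t: 30.45
tool_pos: [0.4488, 0.3015, 0.2796]
tool_rot: [2.528, 1.864, 0.001]
contact_force: [0.6, -0.1, 0.0]
opening: 0.06
```

```bash
python3 - <<'E'
from h import *
st()
im,d=vision.get_image('scene'); t,dt=vision.get_image('top')
A=cv2.resize(im[90:250,230:480],(780,500)); cv2.imwrite('pics/c8.png',cv2.convertScaleAbs(A[:,:,::-1],alpha=1.4,beta=10))
P=pts('scene',d); hsv=cv2.cvtColor(im,cv2.COLOR_RGB2HSV); o=cv2.inRange(hsv,(3,140,70),(18,255,255)); o[:110]=0;o[165:]=0;o[:,:365]=0;o[:,395:]=0
p=P[o>0]; print('handle z',p[:,2].min(),p[:,2].max(),np.median(p,0))
a=np.load('pics/scene0.npz')['im'].astype(int)
for nm,(x,y) in dict(purple=(398,188),machine=(445,194),tray=(199,288),green=(411,178)).items(): print(nm,np.abs(a[y-14:y+15,x-14:x+15]-im[y-14:y+15,x-14:x+15]).mean())
E
```

```text
t 30.45 pos [0.4488 0.3015 0.2796] yawY -0.3000 tilt [0.0008 0.0004] q6 0.754 F [ 0.65 -0.11  0.03] T [ 0.008  0.027 -0.002] eff6 0.0000 open 0.0600
handle z 0.10136513594705492 0.17527320669858848 [0.45915129 0.29258731 0.16997872]
purple 1.9627427665477606
machine 2.1248513674197382
tray 2.0388426476416965
green 4.0764962346413
```

View pics/c8.png

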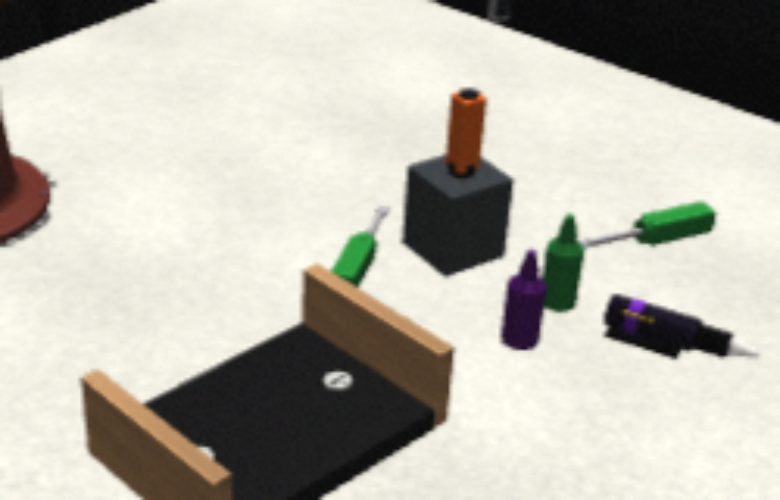

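The driver stands upright in its stand at (465,130) with its top at z = 0.175. The bottles, machine and tray are unchanged and the gripper is clear. Handing in.

```bash
python3 -c "
from station import ctrl
print(ctrl.finish_job())"
```

```text
the job is handed in; nothing more can be done
None
```

I tightened the cam at the loose (+y) leg, stood the orange screwdriver back in its stand and handed the job in at about 30.5 s; no verdict was reported.

- **Cam:** I turned it clockwise until the settled torque read 0.135 N m on joint 6, against 0.083–0.087 while it was drawing the leg in. The wrist sensor's average was 0.128, with noise of about 0.02. The slot ended about 1.43 rad clockwise of the unit's x.
- **Leg:** In the last images it has moved inward about 1 px, which fits the gap closing, but the camera is too coarse to measure the gap itself. That the leg is home rests mainly on the rise in torque. An automatic image comparison made earlier, with the driver still in the way, gave inconsistent shifts and I disregarded it.
- **Screwdriver:** It stands upright with its top at z = 0.175 m, as at the start. The gripper is open and well clear of it.
- **Other things:** The purple ink, tattoo machine and parts tray show no change. The patch around the green ink differs slightly more, probably because the fallen driver is now behind it, and the bottle still stands in place.
- **Green look-alikes:** Both were standing free on their blades at the start and were lying down by the time I looked at 7 s. I never reached for them and measured no contact, so I believe they toppled on their own, and I left them where they lay.

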